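# Pin the tilt stage and hold it on the levelling wedge

### The arm

A 6-joint arm with a two-finger parallel gripper is mounted at the origin on a cart in front of the work surface, level with it; the furniture and walls round the work are solid. World frame = base frame: x ahead of the robot, y to its left, z up, the work surface at z = 0. Lengths are in m, angles in rad, forces in N, time in s.
With the tool pointing down it reaches from about 0.25 to 0.725 m from the base axis. Payload 4 kg.
Tool frame: the origin (TCP) lies on the front face of the gripper's body, between the roots of the fingers; the fingertips stand 73 mm ahead of it and the grasp point (between the pads) lies 54 mm ahead of it; z points along the fingers, y is the line along which they close (so a half turn about z gives the same grasp; the last joint's range is limited). The gripper opens to 85 mm and grips with 20 to 120 N. Pads are 22 mm wide; open, the fingers measure 114 mm over their backs; the gripper's body (76 mm by 85 mm) begins 54 mm behind the grasp point. The pads swing forward as they close: fully open they stand 13 mm farther back than shut.
Start: joints at [0, 0.241, 0.005, 1.335, 0, 1.571], TCP at [0.5, -0, 0.304] pointing down, gripper open.
Joint ranges: [-2.72, 2.72], [-1.05, 1.87], [-1.09, 1.28], [-1.99, 2.15], [-1.42, 1.44], [-3.14, 3.14]. Speed limits (rad/s): [2.79, 2.79, 3.14, 3.14, 3.14, 3.14].

### API

Orientations are given as a unit quaternion [x, y, z, w].
In Python, from workcell import bot gives the robot as it stands. The module is installed in compiled form; this text tells all that it offers.
- The arm moves only by the tool step_arm, never from a script. Its argument "rows" is a list of rows, each a list of 2 entries, a list of its own where there are three numbers: the shift along the tool's x, y, z in mm, then the turn about the tool's z in degrees. A call has 1 to 12 rows; each row is the pose to reach, as a shift and turn from the pose commanded when the call began, along the tool's axes at that moment; what a row does not reach only later rows make up. A row lasts 1/8 s, in which the tool goes at most 62.5 mm and 10.7 degrees, less where a joint would pass 70% of its speed; a pose out of reach is approached as far as the arm can. A call with a gripper value outside its range is refused whole. "claw" is the gripper's target within -1 to 1 (shut at 1, half-way at 0, fully open at -1), set as the call begins (left out, the last holds). The fingers move at their own pace and stop on an object; the grip force is fixed at half the most. Time passes only in rows, so rows that repeat a pose let the fingers close. It gives the time, the measured TCP pose, the force, the opening and the grip force at its end, in the units of the state.
- bot.get_obs(): the state, without advancing time (a new reading comes with each control period).
- bot.camera(name): name is "scene" or "side" or "wrist"; returns (picture, depth): 420x560x3 uint8, red, green, blue; 420x560 float32, m along the optical axis (not along the pixel's ray), 0 where there is no reading.
- bot.camera_params(name): a dict with "fx", "fy", "cx", "cy" (pixels), "pose" (4x4, takes a point from camera to world coordinates). Camera axes: x right, y up, looking along -z (the intrinsics and any distortion apply to the point x, -y, -z); pixel columns grow to the right and rows downward; lengths in m; the calibration is good to about 2 mm. The wrist camera is an equidistant fisheye: a pixel r from the principal point sees the ray r / f radians off the axis. A picture is of the moment at which its call begins: read the wrist's pose just before it. camera_params takes no time and is no camera call; for the wrist camera it gives the pose at the moment of the call.
- bot.job_done(): hands the job in; it is judged then, once.
Trained networks look in the newest picture that a camera, given by its name, has taken for a name from the list of things; names that differ only in an ending like _2 or _b are one class to them, and where a whole thing is asked for, a point or a joint stands for the part that bears it (a point fixed in the world has none). Each returns a list of dicts, best first, with "score" (0 to 1); they miss things now and then, are a little off and sometimes report something else, mostly with a low value. They report only what shows in the picture. A call takes as long as a camera call. They do not tell look-alikes from the thing itself.
- bot.trace(target, camera): "pixels" (420x560 bool, what is visible of it) and "uv" ([column, row] in pixels, amid what is visible of it).
The state is a dict: "clock": time; "joint_pos": joint angles; "joint_vel": joint speeds; "tau": joint torques, N m; "eef_pos": TCP position; "tool_rot": TCP orientation; "ft_force": force on the tool from outside, world axes, zero at the start; "ft_torque": the same for the moment, N m; "grip_width": finger opening in m; "grasp_force": force on a finger pad.
Only numpy, scipy, OpenCV 4.12 (cv2) and the standard library are available. Lean on these libraries where they do the work, as an engineer would, in place of code of your own. Each camera call takes 0.05 s, during which the arm holds its last target. There are 200 camera calls.

### The job

Take the yellow-headed lock pin out of its grey park block and push it fully home in the blue socket at the back of the tilt stage, so that the stage cannot slide away. Then pick up the orange wedge by its red grip and, with it flat on the stage's base plate and pointing straight in, push its thin end under the front lip of the white platform until the lip just lifts clear of its stop pads, by about 2 to 6 mm and never as much as 10 mm. Finish like that, still gripping the wedge: the wedge alone lifts, the gripper does not touch the stage, and nothing else on the table is disturbed.

Things in the scene. Friction and masses are not known exactly. Their poses are not given: they have to be found in the camera images.
- stage: tilt stage, fixed: grey base plate 210 (x) x 140 (y) x 8 mm, origin at the centre of its underside; +x points from the open front apron (flat, free from x -105 to -33 mm) to the blue socket. Carries a carriage with the white hinged platform (80 x 124 mm, top 35 mm above the table); a dark carriage bar, top at 48 mm, rear face x +79 mm, stands just before the pin's place
- socket_mouth (a point): centre of the mouth of the round hole in the blue socket block of the stage, 30 mm above the table, at stage x +85 mm. Hole 9.6 mm wide, chamfered, vertical, 22 mm deep
- lip (a point): middle of the underside of the platform's front lip, a round steel bar along y at stage x -25 mm. At rest 16 mm above the table, 8 mm above the base plate, on two black stop pads (14 mm wide, at y +-53 mm; 90 mm free between them). Behind it the plate is clear of obstacles to stage x +67 mm. It bears down with about 2 to 4 N
- platform (a joint): tilt of the white platform on its hinge, rad: 0 = lip down on the stop pads, grows as the front lip rises. The hinge is 80 mm behind the lip, so lip rise in mm = 80 x value; its own weight brings it down again
- carriage (a joint): slide of the carriage with the platform away from the apron, towards stage +x, m: 0 = working place, up to 0.020. It slides easily (0.4 N) when pushed; with the pin in the socket it can move only some 2 to 6 mm before its bar meets the pin
- wedge: orange levelling wedge, 34 mm wide, 114 long, about 150 g. Origin: underside, below the red grip; +x points to the thin end. Flat underside. Ramp 3 mm thick at x +92 mm, rising evenly (1 in 4) to 21 mm at x +20 mm, then level to x -22 (34 mm wide all along). Red grip block 36 (x) x 24 (y) mm, z 20 to 54 mm: take it from above across the 24 mm
- wedge_tip (a point): middle of the thin end of the wedge, at its underside. The ramp meets the resting lip when this point is about 20 mm past the lip; each further 4 mm lifts the lip 1 mm
- pin: steel lock pin with a yellow head, upright, 80 mm long: shaft 8 mm in diameter and 46 mm long with a tapered foot, then a round head 16 mm in diameter from 46 to 80 mm. Origin at the foot, z up along the pin. 40 g. Starts standing in the park block, foot 8 mm above the table; fully home in the socket its foot is also 8 mm above the table
- pin_tip (a point): centre of the foot of the pin
- park_block: grey park block, 50 x 50 mm, 30 mm high on a black 66 x 66 x 8 mm foot, fixed to the table; origin at the centre of its underside; hole in the middle 9.6 mm wide, 22 mm deep, holds the pin at the start
- amber_bottle: amber bottle with blue cap, 70 mm across, 138 mm high, a bystander; origin at the centre of its underside
- dish: covered dish, 62 mm across, 14 mm high, a bystander; origin at the centre of its underside
- small_beaker: clear plastic beaker, 52 mm across, 70 mm high, a bystander; origin at the centre of its underside
Things that resemble listed ones, but are neither listed nor needed, are in the scene too. There is more than one size of the pin; the job needs the smaller.

How it is judged:
On the way, in this order (a step that is already met when the one before it is completed fails the run):
1. the pin is fully home in the socket while the wedge does not touch the stage (horizontal distance between pin_tip and socket_mouth below 0.004 m and z of pin_tip in the frame of stage below 0.012 m and angle between pin's own z axis and vertical below 0.14 rad and contact force between wedge and stage below 0.3 N and value of joint platform below 0.012 rad), for 0.2 s.
2. the wedge lifts the lip off its pads (value of joint platform above 0.019 rad and contact force between wedge and stage above 0.5 N), for 0.2 s.
At the end, for the whole second after the job is handed in: lip raised 1.5 to 6.5 mm (joint 0.019 to 0.081) by the wedge, which lies flat on the base plate, straight in within 0.25 rad, still, and gripped (over 2 N); pin home (foot within 4 mm of hole axis and floor); carriage slid under 10 mm; robot touches no part of the stage (all of step 2 and value of joint platform below 0.081 rad and value of joint carriage below 0.01 m and horizontal distance between pin_tip and socket_mouth below 0.004 m and z of each of pin_tip, wedge in the frame of stage below 0.012 m and contact force between the fingers and wedge above 2 N and contact force between each of the arm, the fingers and stage below 0.3 N and angle between wedge's own z axis and vertical below 0.1 rad and angle between the x axis of wedge and the x axis of stage, either way round below 0.25 rad and linear speed of wedge below 0.01 m/s); the arm keeps its last pose, push and grip.
It fails at once if the lip is lifted 10 mm or more (value of joint platform above 0.125 rad).
It fails at once if a bystander is moved more than 20 mm (distance of any of amber_bottle, small_beaker, dish from where it was at the start of the episode above 0.02 m).
It also fails if it takes over 61 s, if anything falls off the work surface, if the arm or the gripper's body presses on something with over 40 N, if the wrist force passes 120 N, or if a joint passes its speed limit or range.

## Working session

There is one attempt and no reset: what is moved stays moved. The work goes in short steps, Python scripts to look and compute and a tool call to move; the robot and the scene stay as the last step left them, time stands still between calls to the robot, and variables do not carry over. Pictures are saved under pics/ and viewed, at most 10 in all, crops included, and the job is handed in when it is done.

Besides the shell and the picture viewer there is one more tool, called after "Call:" as name(argument=value, ...) on one line, values as JSON. step_arm: Moves the arm, as the interface text tells. Its arguments: {"type":"object","properties":{"rows":{"type":"array"},"claw":{"type":"number"}},"required":["rows"]}

```bash
mkdir -p pics
cat > h.py <<'E'
import numpy as np, cv2
from workcell import bot
def pts(cam, depth, mask=None, P=None):
    P=P or bot.camera_params(cam); T=np.array(P["pose"])
    v,u=np.nonzero((depth>0)&(mask if mask is not None else True)); d=depth[v,u]
    x=(u-P["cx"])/P["fx"]; y=(v-P["cy"])/P["fy"]
    if cam=="wrist":
        r=np.hypot(x,y); k=np.where(r>1e-6,np.tan(r)/np.maximum(r,1e-9),1); x,y=x*k,y*k
    p=np.c_[x*d,-y*d,-d]
    return p@T[:3,:3].T+T[:3,3], u, v
E
python3 - <<'E'
from h import *
o=bot.get_obs(); print({k:np.round(v,3) for k,v in o.items()})
for c in ["scene","side"]:
    im,d=bot.camera(c); P=bot.camera_params(c); print(c,{k:np.round(v,3) for k,v in P.items()})
    cv2.imwrite(f"pics/{c}0.png",im[...,::-1])
    for n in ["stage","wedge","pin","park_block","amber_bottle","dish","small_beaker","socket_mouth"]:
        for r in bot.trace(n,c)[:3]:
            p,u,v=pts(c,d,r["pixels"],P)
            if len(p)>5: print(n,round(r["score"],2),np.round(r["uv"]),len(p),"med",np.round(np.median(p,0),3),"lo",np.round(np.percentile(p,2,axis=0),3),"hi",np.round(np.percentile(p,98,axis=0),3))
E
```

```text
{'clock': np.float64(0.0), 'joint_pos': array([0.   , 0.241, 0.004, 1.335, 0.   , 1.571]), 'joint_vel': array([ 0.001, -0.002,  0.002, -0.001, -0.001,  0.001]), 'tau': array([ 1.0000e-03, -3.7232e+01,  2.5241e+01,  1.7000e-02,  0.0000e+00,
        0.0000e+00]), 'eef_pos': array([0.5  , 0.   , 0.303]), 'tool_rot': array([ 0.707,  0.707, -0.001, -0.001]), 'ft_force': array([ 0.435, -0.075,  0.875]), 'ft_torque': array([-0.023, -0.047, -0.028]), 'grasp_force': np.float64(0.0), 'grip_width': np.float64(0.086)}
scene {'fx': np.float64(489.356), 'fy': np.float64(489.356), 'cx': np.float64(278.33), 'cy': np.float64(213.486), 'pose': array([[ 0.895,  0.264, -0.359,  0.161],
       [-0.446,  0.555, -0.703, -0.982],
       [ 0.014,  0.789,  0.614,  0.822],
       [ 0.   ,  0.   ,  0.   ,  1.   ]])}
stage 0.62 [246. 218.] 2982 med [ 0.545 -0.05   0.011] lo [ 0.454 -0.105  0.001] hi [0.654 0.029 0.047]
wedge 0.61 [238. 281.] 834 med [ 0.434 -0.252  0.017] lo [ 0.4   -0.261  0.002] hi [ 0.51  -0.225  0.055]
pin 0.69 [255. 298.] 312 med [ 0.429 -0.362  0.083] lo [ 0.42  -0.368  0.009] hi [ 0.439 -
[... 1320 characters left out ...]
o [ 0.517 -0.371  0.033] hi [ 0.531 -0.358  0.088]
park_block 0.58 [261. 288.] 1299 med [ 0.522 -0.385  0.02 ] lo [ 0.493 -0.395  0.001] hi [ 0.555 -0.335  0.031]
park_block 0.48 [256. 202.] 571 med [ 0.555 -0.045  0.035] lo [ 0.528 -0.096  0.024] hi [0.607 0.018 0.042]
amber_bottle 0.69 [342. 221.] 2091 med [ 0.682 -0.299  0.089] lo [ 0.658 -0.313  0.017] hi [ 0.713 -0.262  0.138]
dish 0.72 [315. 190.] 156 med [0.718 0.064 0.014] lo [0.7   0.042 0.002] hi [0.752 0.098 0.015]
dish 0.64 [259. 288.] 1305 med [ 0.521 -0.385  0.019] lo [ 0.492 -0.395  0.   ] hi [ 0.555 -0.337  0.031]
small_beaker 0.96 [349. 275.] 1618 med [ 0.657 -0.411  0.047] lo [ 0.635 -0.419  0.004] hi [ 0.684 -0.368  0.07 ]
```

View pics/scene0.png

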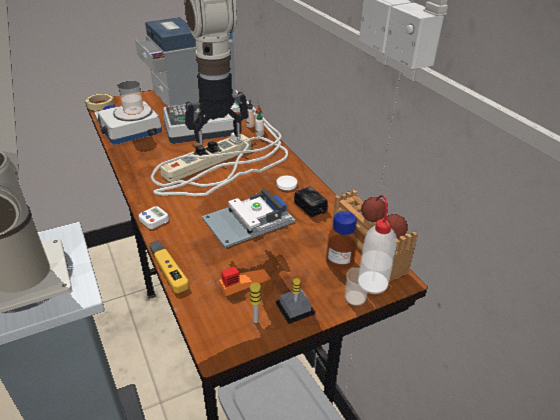

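View pics/side0.png

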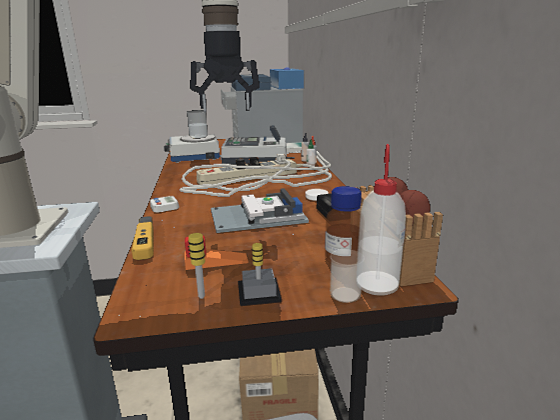

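Scene: the small pin stands in the park block at (297,288), with the larger decoy standing free at (255,300). The wedge's red grip is at (231,277) and the stage at (250,215), socket at (280,203). Next I'll fit the poses.

```bash
cat > fit.py <<'E'
from h import *
def fitall(c):
    im,d=bot.camera(c); P=bot.camera_params(c)
    p,u,v=pts(c,d,None,P); col=im[v,u].astype(int); hsv=cv2.cvtColor(im,cv2.COLOR_RGB2HSV)[v,u].astype(int)
    def box(x0,x1,y0,y1,z0,z1): return (p[:,0]>x0)&(p[:,0]<x1)&(p[:,1]>y0)&(p[:,1]<y1)&(p[:,2]>z0)&(p[:,2]<z1)
    def rect(m,n):
        q=(p[m][:,:2]*1000).astype(np.float32)
        if len(q)<8: print(c,n,"few");return
        print(c,n,len(q),np.round(np.array(cv2.minAreaRect(q)[0]),1),np.round(cv2.minAreaRect(q)[1],1),round(cv2.minAreaRect(q)[2],1),"z",np.round(np.percentile(p[m][:,2]*1000,[5,50,95]),1))
    H,S,V=hsv.T
    table=box(.3,.5,-.22,-.12,-.02,.02); print(c,"table z",np.round(np.median(p[table],0),4))
    rect(box(.42,.68,-.14,.06,.004,.012)&(S<110),"plate")
    rect(box(.42,.68,-.14,.06,.03,.042)&(S<60)&(V>150),"platform")
    rect(box(.42,.70,-.14,.06,.015,.06)&(H>100)&(H<125)&(S>110),"blue")
    org=(H<14)&(S>180)&(V>120)
    rect(box(.36,.56,-.31,-.2,.005,.06)&(((H<6)|(H>174)))&(S>170),"red")
    rect(box(.36,.56,-.31,-.2,.02,.07)&(p[:,2]>.045),"griptop")
    rect(box(.36,.56,-.31,-.2,.0035,.024),"wedge")
    rect(box(.47,.6,-.43,-.31,.026,.034),"parktop")
    rect(box(.47,.6,-.43,-.31,.004,.011),"parkfoot")
    rect(box(.49,.56,-.40,-.33,.056,.1),"pinhead")
    rect(box(.49,.56,-.40,-.33,.084,.1),"pintop")
if __name__=="__main__":
    for c in ["scene","side"]: fitall(c)
    im,d=bot.camera("wrist"); cv2.imwrite("pics/w0.png",im[...,::-1]); P=bot.camera_params("wrist"); print({k:np.round(v,3) for k,v in P.items()})
E
python3 fit.py
```

```text
scene table z [ 3.976e-01 -1.694e-01 -2.000e-04]
scene plate 1382 [557.3 -31.4] [213.9 146.6] 4.5 z [ 5.2  7.9 10.8]
scene platform 657 [570.8 -33. ] [ 89.  125.2] 3.3 z [31.3 34.2 37.7]
scene blue 91 [640.7 -38. ] [37.2 78.4] 3.4 z [21.7 29.6 34.2]
scene red 257 [ 420.1 -243.7] [37.2 26.8] 5.0 z [26.8 49.6 55.7]
scene griptop 152 [ 420.4 -243.4] [36.4 26.4] 4.5 z [46.8 53.1 55.9]
scene wedge 533 [ 469.2 -263.3] [ 93.9 182.9] 82.9 z [ 4.1 12.6 21.8]
scene parktop 395 [ 524.  -360.7] [52.2 52.9] 89.6 z [27.2 29.7 31.9]
scene parkfoot 254 [ 532.2 -367.9] [112.1  86.4] 6.9 z [ 4.8  7.7 10.2]
scene pinhead 108 [ 523.2 -361.3] [16.3 15.5] 14.0 z [58.6 79.9 88.5]
scene pintop 40 [ 523.9 -360.9] [14.9 14.7] 63.8 z [84.7 87.3 89.5]
side table z [ 3.740e-01 -1.747e-01  3.000e-04]
side plate 1206 [557.8 -35.5] [211.4 141.4] 3.7 z [ 5.6  8.4 10.1]
side platform 479 [572.1 -32.6] [ 84.6 125.7] 4.6 z [32.  34.7 36.8]
side blue 99 [642.6 -38.1] [35.5 76.7] 4.5 z [16.6 27.9 31.6]
side red 85 [ 421.7 -248. ] [24.4 35.5] 87.7 z [24.  44.5 53.8]
side griptop 51 [ 422.2 -246.2] [35.4 22.5] 0.9 z [45.6 52.4 54.4]
side wedge 629 [ 457.3 -242.6] [113.4  37.8] 3.0 z [ 4.2 11.5 21.2]
side parktop 534 [ 524.2 -361.4] [54.9 49.8] 89.2 z [27.8 30.2 31.2]
side parkfoot 412 [ 524.3 -363.8] [65.2 65.9] 89.1 z [4.9 8.  9.9]
side pinhead 218 [ 523.5 -363.6] [15. 16.] 63.5 z [58.  75.1 88.3]
side pintop 56 [ 524.9 -362.5] [14.4 14. ] 83.8 z [84.5 87.5 88.8]
{'fx': np.float64(325.192), 'fy': np.float64(325.192), 'cx': np.float64(273.221), 'cy': np.float64(210.386), 'pose': array([[ 1.   ,  0.   , -0.001,  0.5  ],
       [-0.   ,  0.951,  0.309,  0.08 ],
       [ 0.001, -0.309,  0.951,  0.373],
       [ 0.   ,  0.   ,  0.   ,  1.   ]])}
```

View pics/w0.png

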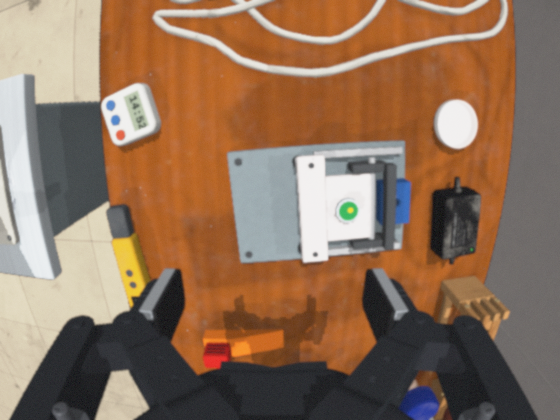

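The wrist view shows the stage with its apron on the left (low x) and the blue socket at (397,203), partly hidden behind the bar, with yaw about +4°. I'll bring the camera over the socket on the way to the pin.

Call:
step_arm(rows=[[[-60,60,20],0],[[-120,140,50],0],[[-120,140,50],0],[[-120,140,50],0],[[-120,140,50],0]])

```text
clock: 1.68
eef_pos: [0.6397, -0.1201, 0.253]
tool_rot: [0.707, 0.707, -0.0, -0.001]
ft_force: [0.6, -0.2, 0.9]
grip_width: 0.0857
grasp_force: 0.0
```

```bash
cat > sock.py <<'E'
from h import *
import sys
P=bot.camera_params("wrist"); im,d=bot.camera("wrist"); print(np.round(bot.get_obs()["eef_pos"],4), bot.get_obs()["clock"])
p,u,v=pts("wrist",d,None,P); hsv=cv2.cvtColor(im,cv2.COLOR_RGB2HSV)[v,u].astype(int); H,S,V=hsv.T
def box(x0,x1,y0,y1,z0,z1): return (p[:,0]>x0)&(p[:,0]<x1)&(p[:,1]>y0)&(p[:,1]<y1)&(p[:,2]>z0)&(p[:,2]<z1)
def rect(m,n):
    q=(p[m][:,:2]*1000).astype(np.float32)
    if len(q)>8:
        r=cv2.minAreaRect(q); print(n,len(q),np.round(r[0],1),np.round(r[1],1),round(r[2],1),"z",np.round(np.percentile(p[m][:,2]*1000,[5,50,95]),1))
rect(box(.42,.68,-.14,.06,.004,.012)&(S<110),"plate")
rect(box(.50,.68,-.14,.06,.03,.042)&(S<60)&(V>150),"platform")
b=box(.6,.68,-.1,.06,.026,.036)&(H>100)&(H<125)&(S>110); rect(b,"bluetop")
rect(box(.58,.68,-.14,.06,.044,.052),"bar")
near=box(.61,.67,-.06,.01,-.02,.024); 
x,y=642,-28
ub,vb=u[b],v[b]; print("blue px",ub.min(),ub.max(),vb.min(),vb.max())
k=10; crop=im[vb.min()-40:vb.max()+40,ub.min()-60:ub.max()+60,::-1]
cv2.imwrite(sys.argv[1],cv2.resize(crop,None,fx=4,fy=4,interpolation=cv2.INTER_CUBIC)[:600,:800]); print("crop origin",ub.min()-60,vb.min()-40)
np.savez("w.npz",im=im,d=d,T=P["pose"])
E
python3 sock.py pics/s1.png
```

```text
[ 0.6395 -0.1195  0.2544] 1.725
plate 12004 [557.2 -30.5] [210.6 140.8] 4.8 z [5.6 6.8 8.2]
platform 8861 [572.4 -29.2] [ 87.7 124.3] 5.1 z [31.3 33.1 35.2]
bluetop 1348 [647.8 -23.3] [23.6 49.8] 5.2 z [27.6 28.9 30.1]
bar 1653 [629.9 -24.6] [ 12.6 100.1] 4.7 z [45.4 46.8 48.1]
blue px 267 297 62 117
crop origin 207 22
```

View pics/s1.png

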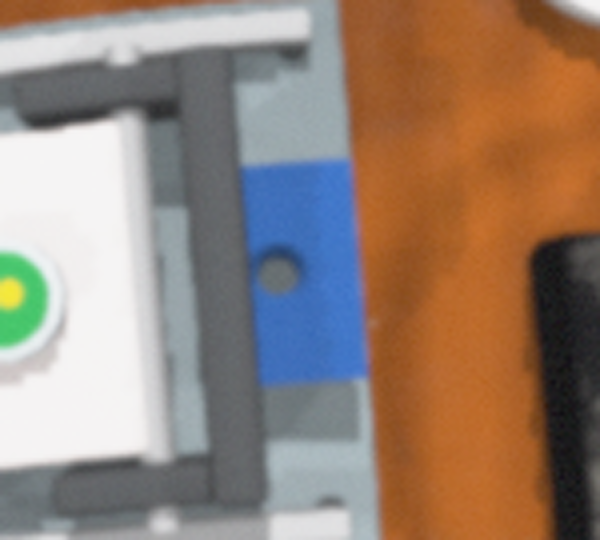

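The hole shows clearly at crop (279,272), which is image (277,90). Next I'll move the camera to a similar place above the pin.

Call:
step_arm(rows=[[[-60,-20,0],0],[[-120,-50,0],0],[[-180,-80,0],0],[[-240,-100,0],0],[[-310,-116,0],0],[[-310,-116,0],0],[[-310,-116,0],0],[[-310,-116,0],0]], claw=0)

```text
clock: 2.72
eef_pos: [0.5247, -0.4279, 0.255]
tool_rot: [0.706, 0.708, 0.0, 0.0]
ft_force: [-0.2, 0.4, 0.3]
grip_width: 0.0427
grasp_force: 0.0
```

Run:
```python
from h import *
def ray(u,v,z,T,P):
    x=(u-P["cx"])/P["fx"];y=(v-P["cy"])/P["fy"];r=np.hypot(x,y);k=np.tan(r)/max(r,1e-9)
    w=T[:3,:3]@np.array([x*k,-y*k,-1]); return T[:3,3]+w*(z-T[2,3])/w[2]
P=bot.camera_params("wrist"); W=np.load("w.npz")
print("socket mouth", np.round(ray(207+279/4,22+272/4,.029,W["T"],P)*1000,1),"floor",np.round(ray(276.5,90.5,.007,W["T"],P)*1000,1))
im,d=bot.camera("wrist"); T=np.array(P["pose"]); print(np.round(bot.get_obs()["eef_pos"],4),bot.get_obs()["grip_width"])
p,u,v=pts("wrist",d,None,P)
m=(abs(p[:,0]-.524)<.035)&(abs(p[:,1]+.362)<.035)
for n,lo,hi in [("top",.083,.095),("head",.05,.08),("block",.026,.034)]:
    k=m&(p[:,2]>lo)&(p[:,2]<hi); q=(p[k][:,:2]*1000).astype(np.float32)
    if len(q)>5: print(n,len(q),np.round(cv2.minAreaRect(q)[0],1),np.round(cv2.minAreaRect(q)[1],1),round(cv2.minAreaRect(q)[2],1),np.round(np.median(p[k][:,2])*1000,1), "med",np.round(np.median(q,0),1))
k=m&(p[:,2]>.02);a=u[k];b=v[k];print(a.min(),a.max(),b.min(),b.max())
c=im[max(b.min()-20,0):b.max()+20,a.min()-20:a.max()+20,::-1];cv2.imwrite("pics/p1.png",cv2.resize(c,None,fx=3,fy=3)[:600,:800])
```

```text
socket mouth [642.6 -23.8  29. ] floor [642.5 -23.    7. ]
[ 0.5249 -0.4277  0.2547] 0.042469553887719357
top 353 [ 524.  -359.8] [14.5 14.7] 0.7 86.8 med [ 524.  -359.7]
head 8 [ 523.4 -356.7] [15.9  9.7] 10.9 72.3 med [ 524.3 -352.3]
block 2685 [ 524.5 -360. ] [50.6 50.1] 89.4 28.9 med [ 524.8 -357.9]
245 301 94 149
```

Call:
step_arm(rows=[[[35,0,0],0],[[70,0,30],0],[[70,0,60],0],[[70,0,90],0],[[70,0,110],0],[[70,0,125],0],[[70,0,125],0],[[70,0,125],0]])

```text
clock: 3.78
eef_pos: [0.5247, -0.3599, 0.1299]
tool_rot: [0.707, 0.707, 0.0, 0.001]
ft_force: [0.0, 0.3, -0.7]
grip_width: 0.0428
grasp_force: 0.0
```

Call:
step_arm(rows=[[[0,0,0],0],[[0,0,0],0],[[0,0,0],0],[[0,0,0],0],[[0,0,0],0],[[0,0,0],0]], claw=1)

```text
clock: 4.53
eef_pos: [0.5245, -0.3604, 0.1299]
tool_rot: [0.707, 0.707, 0.0, 0.001]
ft_force: [-0.2, -0.8, 5.1]
grip_width: 0.0142
grasp_force: 58.5
```

Call:
step_arm(rows=[[[0,0,-20],0],[[0,0,-45],0],[[0,0,-65],0],[[50,18,-65],0],[[105,38,-65],0],[[160,58,-65],0],[[215,78,-65],0],[[270,98,-65],0],[[310,110,-65],0],[[336,118,-60],0],[[336,118,-50],0],[[336,118,-45],0]])

```text
clock: 6.02
eef_pos: [0.6411, -0.0244, 0.1723]
tool_rot: [0.707, 0.707, -0.001, -0.001]
ft_force: [-0.5, -0.1, -0.4]
grip_width: 0.0141
grasp_force: 59.0
```

Run:
```python
from h import *
o=bot.get_obs(); print(np.round(o["eef_pos"],4),o["grip_width"],o["grasp_force"],o["ft_force"])
out=[]
for c in ["side","scene"]:
    im,d=bot.camera(c); P=bot.camera_params(c); p,u,v=pts(c,d,None,P); hsv=cv2.cvtColor(im,cv2.COLOR_RGB2HSV)[v,u].astype(int)
    m=(abs(p[:,0]-.6425)<.03)&(abs(p[:,1]+.024)<.03)&(p[:,2]>.048)&(p[:,2]<.095)
    q=p[m]*1000; print(c,len(q),np.round(np.percentile(q,[2,50,98],axis=0),1))
    a,b=int(np.median(u[m])),int(np.median(v[m])); cr=im[b-45:b+55,a-50:a+50,::-1]; out.append(cv2.resize(cr,(400,400),interpolation=cv2.INTER_CUBIC))
cv2.imwrite("pics/i1.png",np.hstack(out))
```

```text
[ 0.6411 -0.0244  0.1723] 0.014130325516139608 58.97865414619446 [-0.54180687 -0.08054249 -0.38692134]
side 100 [[624.6 -48.6  48.1]
 [639.2 -28.3  63.6]
 [644.5   4.6  93.2]]
scene 60 [[623.  -49.6  48.3]
 [636.5 -27.9  60. ]
 [641.2   3.5  91.2]]
```

View pics/i1.png

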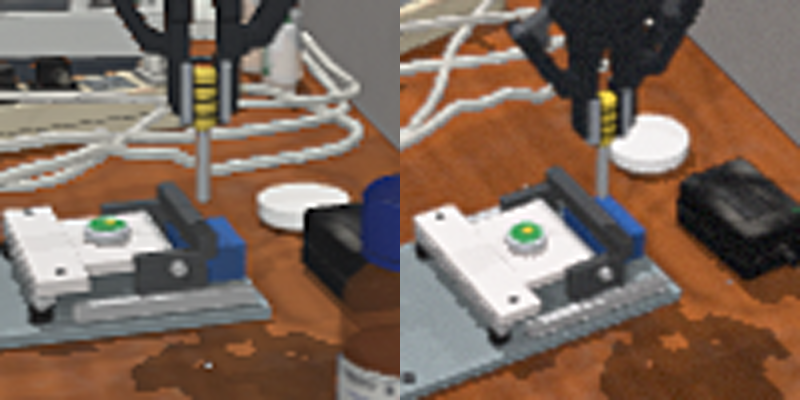

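Both views show the pin held upright above the socket. The measured TCP is about 2 mm short in x, so I'll correct that while lowering to just into the mouth.

Call:
step_arm(rows=[[[0,2,0],0],[[0,2,8],0],[[0,2,15],0],[[0,2,20],0],[[0,2,24],0],[[0,2,27],0],[[0,2,27],0]])

```text
clock: 7.0
eef_pos: [0.6434, -0.024, 0.1463]
tool_rot: [0.707, 0.707, -0.001, -0.001]
ft_force: [-1.6, -0.3, -2.2]
grip_width: 0.0143
grasp_force: 59.0
```

Call:
step_arm(rows=[[[0,0,4],0],[[0,0,8],0],[[0,0,12],0],[[0,0,15],0],[[0,0,17],0],[[0,0,17],0]])

```text
clock: 7.75
eef_pos: [0.6434, -0.0241, 0.13]
tool_rot: [0.707, 0.707, -0.0, -0.0]
ft_force: [-5.8, 0.3, 3.7]
grip_width: 0.0142
grasp_force: 60.1
```

The pin is seated: z matches the parked height and the contact force is upward. I'll release it, retreat upward, and move above the wedge while turning the wrist.

Call:
step_arm(rows=[[[0,0,0],0],[[0,0,0],0],[[0,0,0],0],[[0,0,-20],0],[[0,0,-60],0],[[0,0,-110],0],[[0,0,-130],0]], claw=0)

```text
clock: 8.62
eef_pos: [0.6456, -0.024, 0.2641]
tool_rot: [0.707, 0.707, 0.002, 0.003]
ft_force: [0.4, -0.3, 0.5]
grip_width: 0.0426
grasp_force: 0.0
```

Call:
step_arm(rows=[[[-40,-40,0],-10],[[-80,-80,0],-20],[[-120,-120,0],-30],[[-160,-160,0],-40],[[-200,-200,0],-50],[[-221,-213,0],-60],[[-221,-213,0],-70],[[-221,-213,0],-80],[[-221,-213,0],-90],[[-221,-213,0],-94],[[-221,-213,0],-94]])

```text
clock: 10.0
eef_pos: [0.4313, -0.2451, 0.2601]
tool_rot: [-0.034, 0.999, -0.0, 0.0]
ft_force: [0.0, -0.8, -0.5]
grip_width: 0.0425
grasp_force: 0.0
```

```bash
cat > wed.py <<'E'
from h import *
import sys
P=bot.camera_params("wrist"); im,d=bot.camera("wrist"); o=bot.get_obs(); print(np.round(o["eef_pos"],4),np.round(o["joint_pos"],3))
p,u,v=pts("wrist",d,None,P); H,S,V=cv2.cvtColor(im,cv2.COLOR_RGB2HSV)[v,u].astype(int).T
def rect(m,n):
    q=(p[m][:,:2]*1000).astype(np.float32)
    if len(q)>8:
        r=cv2.minAreaRect(q); print(n,len(q),np.round(r[0],1),np.round(r[1],1),round(r[2],1),"z",np.round(np.percentile(p[m][:,2]*1000,[5,50,95]),1))
m=(p[:,0]>.36)&(p[:,0]<.56)&(p[:,1]>-.31)&(p[:,1]<-.2)
rect(m&(p[:,2]>.049)&(p[:,2]<.06),"griptop"); rect(m&(p[:,2]>.0)&(p[:,2]<.03)&(S>215)&(H<16)&(V>120),"orange"); rect(m&(p[:,2]>.004)&(p[:,2]<.03),"wedge")
cv2.imwrite(sys.argv[1],im[...,::-1])
# pin check
for c in ["scene","side"]:
    im,d=bot.camera(c); P=bot.camera_params(c); p,u,v=pts(c,d,None,P)
    m=(abs(p[:,0]-.6425)<.02)&(abs(p[:,1]+.024)<.02)&(p[:,2]>.052); rect(m&(p[:,2]<.12),c+" pin")
    rect(m&(p[:,2]>.083)&(p[:,2]<.12),c+" pintop")
E
python3 wed.py pics/wd1.png
```

```text
[ 0.4312 -0.2451  0.2601] [-0.517  0.256 -0.091  1.223  0.    -0.585]
griptop 1029 [ 420.7 -241.7] [35.3 24. ] 3.5 z [50.4 52.7 54. ]
wedge 2123 [ 456.5 -239.8] [113.6  34. ] 2.9 z [ 5.  14.1 20.7]
scene pin 75 [637.2 -25.9] [19.  13.6] 64.0 z [55.5 75.7 88.9]
scene pintop 24 [637.3 -25.2] [17.8 13.3] 64.0 z [84.6 87.1 89.8]
side pin 97 [637.7 -31.5] [12.4 16.4] 70.2 z [56.8 73.  87.7]
side pintop 22 [636.6 -30. ] [10.7 12.4] 37.4 z [83.3 86.9 88.9]
```

View pics/wd1.png

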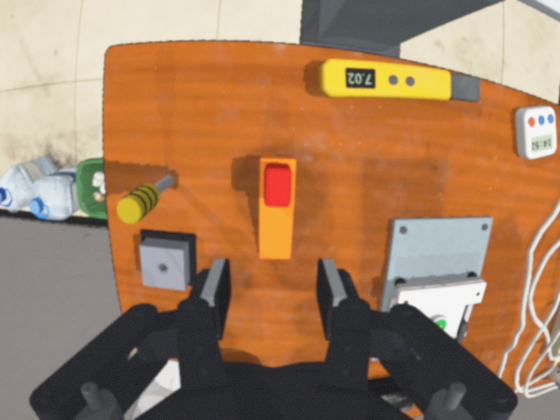

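The wrist view shows the park block empty with its hole visible at (163,267), and the wedge's red grip at (277,185), thin end pointing +x. The pin top at z 87 says the pin is fully home. I'll grasp the wedge now.

Call:
step_arm(rows=[[[10,4,40],1],[[10,4,80],1],[[10,4,120],1],[[10,4,145],1],[[10,4,162],1],[[10,4,162],1],[[10,4,162],1]])

```text
clock: 11.02
eef_pos: [0.4212, -0.242, 0.0986]
tool_rot: [-0.026, 1.0, -0.0, 0.0]
ft_force: [-0.4, 0.6, 0.0]
grip_width: 0.0426
grasp_force: 0.0
```

Call:
step_arm(rows=[[[0,0,0],0],[[0,0,0],0],[[0,0,0],0],[[0,0,0],0],[[0,0,0],0],[[0,0,0],0]], claw=1)

```text
clock: 11.78
eef_pos: [0.4216, -0.2422, 0.0991]
tool_rot: [-0.026, 1.0, -0.001, 0.001]
ft_force: [0.6, -0.6, 6.4]
grip_width: 0.023
grasp_force: 59.9
```

Call:
step_arm(rows=[[[0,0,-20],0],[[0,0,-45],0],[[0,40,-45],0],[[0,90,-45],-1],[[-1,140,-45],-2],[[-2,180,-45],-2],[[-2,200,-45],-2],[[-2,200,-30],-2],[[-2,200,-20],-2],[[-2,200,-16],-2],[[-2,200,-16],-2]])

```text
clock: 13.15
eef_pos: [0.412, -0.0422, 0.1136]
tool_rot: [-0.043, 0.999, 0.0, -0.0]
ft_force: [0.0, 0.8, -1.5]
grip_width: 0.0233
grasp_force: 59.3
```

```bash
cat > al.py <<'E'
from h import *
import sys
o=bot.get_obs(); print(np.round(o["eef_pos"],4),np.round(o["tool_rot"],3),np.round(o["ft_force"],1),round(o["grasp_force"]),round(float(o["clock"]),2))
C=np.array([.5572,-.0305]); a=.0838; R=np.array([[np.cos(a),np.sin(a)],[-np.sin(a),np.cos(a)]])
print("tcp in stage",np.round(R@(o["eef_pos"][:2]-C)*1000,1))
out=[]
for c in ["wrist","scene","side"]:
    P=bot.camera_params(c); im,d=bot.camera(c); p,u,v=pts(c,d,None,P); H,S,V=cv2.cvtColor(im,cv2.COLOR_RGB2HSV)[v,u].astype(int).T
    s=np.c_[(p[:,:2]-C)@R.T,p[:,2]]*1000
    def rect(m,n):
        q=s[m].astype(np.float32)
        if len(q)>8: r=cv2.minAreaRect(q[:,:2].copy()); print(c,n,len(q),np.round(r[0],1),np.round(r[1],1),round(r[2],1),"lo",np.round(np.percentile(q,1,axis=0),1),"hi",np.round(np.percentile(q,99,axis=0),1))
    w=(s[:,0]>-190)&(s[:,0]<-10)&(abs(s[:,1])<60)
    rect(w&(S>150)&(H<20)&(H>3)&(V>110)&(s[:,2]>9)&(s[:,2]<38),"wedge")
    rect((abs(s[:,0])<125)&(abs(s[:,1])<90)&(s[:,2]>4)&(s[:,2]<11.5)&(S<110),"plate")
    rect((s[:,0]>-60)&(s[:,0]<60)&(abs(s[:,1])<80)&(s[:,2]>31)&(s[:,2]<40)&(S<60)&(V>150),"platform")
    if c=="wrist": cv2.imwrite(sys.argv[1],im[...,::-1])
    else:
        m=w&(s[:,2]>0)&(s[:,0]>-120); x,y=int(np.median(u[m])),int(np.median(v[m])); out.append(cv2.resize(im[y-50:y+50,x-50:x+50,::-1],(400,400),interpolation=cv2.INTER_CUBIC))
cv2.imwrite(sys.argv[1].replace(".png","_s.png"),np.hstack(out))
E
python3 al.py pics/a1.png
```

```text
[ 0.412  -0.0422  0.1136] [-0.043  0.999  0.    -0.   ] [ 0.   0.8 -1.5] 59 13.15
tcp in stage [-145.7    0.5]
wrist wedge 3543 [-112.3    1.1] [ 34.2 110.5] 90.0 lo [-167.3  -15.6   14.1] hi [-59.7  17.6  36.1]
wrist plate 1024 [-64.7  -0.6] [ 83.4 140. ] 0.1 lo [-105.7  -69.1    4.2] hi [-26.8  69.    8.3]
scene wedge 452 [-110.2   -2.4] [ 40.7 115.2] 89.3 lo [-167.2  -19.9   13.9] hi [-55.9  16.5  37.7]
scene plate 1089 [-1.4 -1.5] [145.3 211.4] 89.7 lo [-105.   -72.7    4.4] hi [98.6 66.8 11.3]
scene platform 622 [13.6 -1.6] [125.9  87.3] 89.4 lo [-29.1 -61.6  31.1] hi [55.2 56.5 38.7]
side wedge 504 [-109.6   -2.2] [112.6  37.8] 1.0 lo [-165.2  -20.9   15.2] hi [-55.8  14.7  37.5]
side plate 978 [ 0.4 -5.1] [142.8 210.2] 89.0 lo [-103.5  -73.9    4.2] hi [102.   64.1  11.1]
side platform 457 [14.4 -5.2] [122.8  84.2] 89.7 lo [-27.5 -65.3  31.3] hi [56.  54.4 38.6]
```

View pics/a1_s.png

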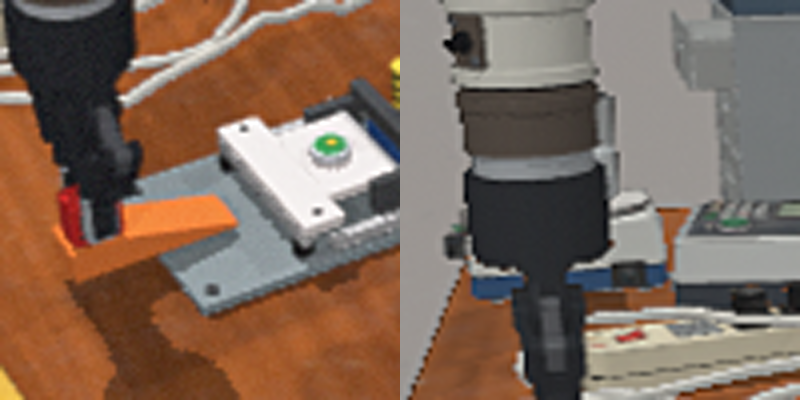

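The wedge is aligned: centred within about 1 mm, yaw within 0.3°, tip about 28 mm before the lip. I'll lower it to the plate.

Call:
step_arm(rows=[[[0,0,4],0],[[0,0,6],0],[[0,0,7],0],[[0,0,7],0]])

```text
clock: 13.8
eef_pos: [0.4121, -0.0419, 0.1071]
tool_rot: [-0.044, 0.999, -0.0, -0.0]
ft_force: [-0.2, -0.6, 2.3]
grip_width: 0.0227
grasp_force: 59.7
```

Call:
step_arm(rows=[[[-8,0,0],0],[[-16,0,0],0],[[-24,0,0],0],[[-32,0,0],0],[[-38,0,0],0],[[-44,0,0],0],[[-48,0,0],0],[[-48,0,0],0]])

```text
clock: 14.8
eef_pos: [0.4598, -0.0377, 0.1071]
tool_rot: [-0.044, 0.999, -0.0, -0.001]
ft_force: [-4.5, -0.6, 7.1]
grip_width: 0.0231
grasp_force: 60.3
```

```bash
cat > lip.py <<'E'
from h import *
import sys
o=bot.get_obs(); print(np.round(o["eef_pos"],4),np.round(o["ft_force"],1),round(o["grasp_force"]),round(float(o["clock"]),2))
C=np.array([.5572,-.0305]); a=.0838; R=np.array([[np.cos(a),np.sin(a)],[-np.sin(a),np.cos(a)]])
print("tcp in stage",np.round(R@(o["eef_pos"][:2]-C)*1000,1))
for c in ["wrist","scene","side"]:
    P=bot.camera_params(c); im,d=bot.camera(c); p,u,v=pts(c,d,None,P); H,S,V=cv2.cvtColor(im,cv2.COLOR_RGB2HSV)[v,u].astype(int).T
    s=np.c_[(p[:,:2]-C)@R.T,p[:,2]]*1000
    m=(abs(s[:,0]-14)<55)&(abs(s[:,1])<66)&(s[:,2]>29)&(s[:,2]<46)&(S<60)&(V>150)
    q=s[m]; f=q[q[:,0]<-8]; A=np.c_[q[:,0]-55,np.ones(len(q))]; k=np.linalg.lstsq(A,q[:,2],rcond=None)[0]
    print(c,len(q),"front z",np.round(np.median(f[:,2]),2) if len(f) else None,"slope->lip rise",np.round(-k[0]*80,2),"x lo/hi",np.round(np.percentile(q[:,0],[1,99]),1))
    n=(s[:,0]>60)&(s[:,0]<95)&(abs(s[:,1])<50)&(s[:,2]>44)&(s[:,2]<52); 
    if n.sum()>5: print("  bar x",np.round(np.percentile(s[n][:,0],[2,50,98]),1))
    if len(sys.argv)>1 and c=="scene": cv2.imwrite(sys.argv[1],cv2.resize(im[160:290,180:330,::-1],(800,600))[:600])
E
python3 lip.py
```

```text
[ 0.4598 -0.0377  0.1071] [-4.5 -0.6  7.1] 60 14.8
tcp in stage [-97.6   1. ]
wrist 325 front z 34.03 slope->lip rise -4.74 x lo/hi [-28.   -8.7]
scene 671 front z 34.58 slope->lip rise 0.57 x lo/hi [-28.5  55.6]
  bar x [65.4 71.8 83.1]
side 501 front z 35.22 slope->lip rise 0.49 x lo/hi [-27.   56.4]
  bar x [67.6 73.  86.1]
```

Call:
step_arm(rows=[[[-3,0,0],0],[[-6,0,0],0],[[-9,0,0],0],[[-12,0,0],0],[[-12,0,0],0]])

```text
clock: 15.58
eef_pos: [0.4667, -0.037, 0.107]
tool_rot: [-0.043, 0.999, -0.0, -0.006]
ft_force: [-18.1, -2.0, 21.8]
grip_width: 0.0233
grasp_force: 62.3
```

```bash
python3 lip.py
```

```text
[ 0.4667 -0.037   0.107 ] [-18.1  -2.   21.8] 62 15.57
tcp in stage [-90.8   1.1]
wrist 395 front z 34.67 slope->lip rise -14.27 x lo/hi [-26.   -4.1]
scene 675 front z 35.15 slope->lip rise 1.47 x lo/hi [-25.6  58. ]
  bar x [68.8 75.7 85.6]
side 502 front z 35.85 slope->lip rise 1.14 x lo/hi [-24.   58.9]
  bar x [70.6 75.9 89.3]
```

Fz has built up from pressing on the plate, and the resulting friction is resisting the push. I'll relieve it by raising the command slightly, then look.

Call:
step_arm(rows=[[[-12,0,-1],0],[[-12,0,-2],0],[[-12,0,-2],0]])

```text
clock: 16.1
eef_pos: [0.4827, -0.0355, 0.1076]
tool_rot: [-0.044, 0.999, 0.0, -0.002]
ft_force: [-2.4, 0.4, -4.4]
grip_width: 0.0234
grasp_force: 58.9
```

```bash
python3 lip.py pics/l1.png
```

```text
[ 0.4827 -0.0355  0.1076] [-2.4  0.4 -4.4] 59 16.1
tcp in stage [-74.7   1.3]
wrist 1647 front z 37.82 slope->lip rise -10.95 x lo/hi [-26.2   3.9]
scene 641 front z 39.68 slope->lip rise 5.86 x lo/hi [-25.6  58.6]
  bar x [69.4 75.1 85.4]
side 499 front z 40.26 slope->lip rise 5.5 x lo/hi [-23.9  59. ]
  bar x [70.6 75.7 89.8]
```

View pics/l1.png

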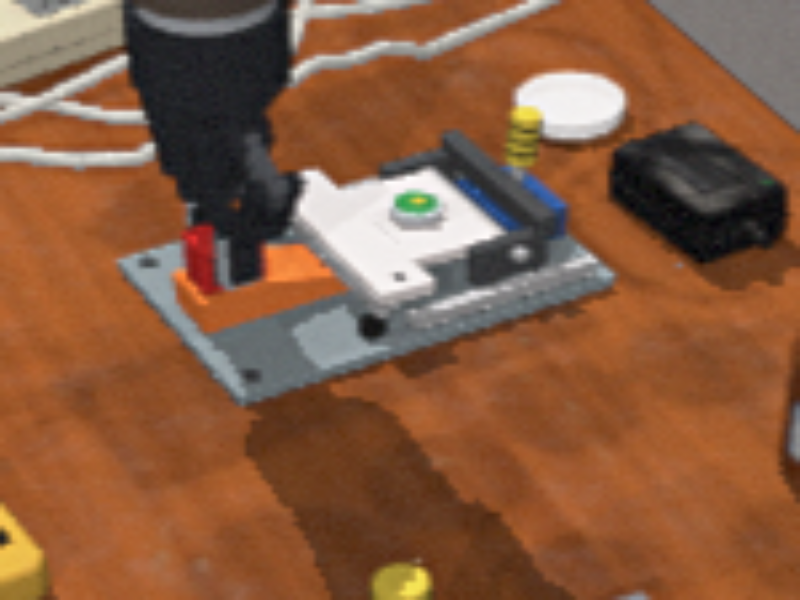

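The earlier x shift was added again because shifts are relative to the commanded pose. The lip is now up about 5 mm, which is within limits. I'll back off slightly and rest the wedge on the plate.

Call:
step_arm(rows=[[[2,0,0],0],[[4,0,0],0],[[5,0,1],0],[[5,0,1.5],0],[[5,0,1.5],0],[[5,0,1.5],0]])

```text
clock: 17.0
eef_pos: [0.4792, -0.036, 0.1075]
tool_rot: [-0.044, 0.999, 0.0, 0.0]
ft_force: [-0.5, 0.4, -4.1]
grip_width: 0.0234
grasp_force: 59.0
```

```bash
python3 lip.py
```

```text
[ 0.4792 -0.036   0.1075] [-0.5  0.4 -4.1] 59 17.0
tcp in stage [-78.2   1. ]
wrist 1661 front z 38.22 slope->lip rise -11.18 x lo/hi [-29.6   0.3]
scene 641 front z 39.38 slope->lip rise 5.75 x lo/hi [-28.8  55.7]
  bar x [65.5 71.4 85.1]
side 499 front z 40.2 slope->lip rise 5.48 x lo/hi [-27.4  56.2]
  bar x [67.5 72.7 88.5]
```

Call:
step_arm(rows=[[[2,0,0.5],0],[[4,0,1],0],[[5,0,1],0],[[5,0,1],0],[[5,0,1],0]])

```text
clock: 17.77
eef_pos: [0.4749, -0.0366, 0.1071]
tool_rot: [-0.044, 0.999, -0.0, 0.001]
ft_force: [3.1, -0.7, 2.4]
grip_width: 0.0229
grasp_force: 59.7
```

```bash
python3 lip.py
```

```text
[ 0.4749 -0.0366  0.1071] [ 3.1 -0.7  2.4] 60 17.77
tcp in stage [-82.5   0.8]
wrist 1402 front z 36.46 slope->lip rise -11.52 x lo/hi [-29.9  -0.8]
scene 650 front z 38.51 slope->lip rise 4.49 x lo/hi [-29.   55.2]
  bar x [64.9 71.  85.7]
side 517 front z 39.16 slope->lip rise 4.28 x lo/hi [-27.6  55.6]
  bar x [67.1 73.  88.6]
```

The lip is up about 4 mm, the wedge rests lightly on the plate, and the carriage and pin are in place. Handing in.

```bash
python3 -c "
from workcell import bot
print(bot.job_done())"
```

```text
the job is handed in; nothing more can be done
None
```

I handed the job in with the pin fully home in the socket and the wedge flat on the plate, still gripped, holding the lip about 4 mm up (peak about 5 mm); no verdict came back, and I did not re-measure the bystanders at the end.

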